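# Centre the wobbly tea caddy on its iron stand

### The job

The small red lacquered caddy has been left off-centre on its little round iron stand. Nudge it with light fingertip touches, low on its belly, until it stands upright in the middle of the stand, then take your hand away. It is wobbly: do not grip it, lift it, tip it or knock it off, and leave the stand and everything else on the shelf where they are.

Things in the scene. Friction and masses are not known exactly. Their poses are not given: they have to be found in the camera images.
- caddy: round glossy red lacquered caddy, 54 mm tall, 80 to 150 g, loose on the stand, 14 to 21 mm off its axis in any direction. Flat foot of radius 18 mm; widest, radius 30 mm, 15 to 19 mm above the foot; then radius 27.5 mm at 31 mm (black seam line), 26 at 42, 22.5 at 49, domed top (the lid stays on). Pushed at the belly it slides (0.4 to 1 N); pushed high it rocks or tips. Origin: centre of the foot's underside; z up its axis
- stand: round dark cast-iron display stand, 28 mm tall, spool-shaped, flat round top of radius 40 mm (the upper 12 mm is a disc of that radius), loose but heavy (900 g). Origin: centre of its underside, on the shelf top; z up. It is round, so its yaw means nothing.
- shelf: low pale paulownia shelf standing on the table, fixed, flat top 400 mm (its x) by 720 mm (its y) and 90 mm above the table. Origin: under its centre, at table height. Its front (-x) has a shallow drawer with an iron ring, not part of the job. Other things on its top stay at least 60 mm from the caddy at the start.
- bowl: black raku tea bowl, radius 58 mm, 75 mm tall, loose; to be left alone. Origin: centre of its underside
- whisk: bamboo tea whisk standing on its handle, radius 27 mm, 91 mm tall, loose and light; to be left alone. Origin: centre of its underside
- lid_rest: green bronze lid rest, an open waisted tube of radius 25 mm, 48 mm tall, loose; to be left alone. Origin: centre of its underside
- incense_box: flat round clay-coloured incense box, radius 31 mm, 25 mm tall, loose; to be left alone. Origin: centre of its underside
- scoop: slim bamboo tea scoop lying flat near the front edge of the shelf, about 170 mm long (its x), 10 mm wide, 12 mm high at the curled tip, loose and light; to be left alone. Origin: middle of its length, on the shelf top
Things that resemble listed ones, but are neither listed nor needed, are in the scene too. Leave any green or turquoise look-alike of the stand alone.

How it is judged (in metres and radians):
At the end, for the whole second after the job is handed in: The caddy stands upright (within 3 degrees) and still on the stand, its axis within 6 mm of the stand's axis; the stand is within 10 mm and the other things on the shelf within 15 mm of where they were (horizontal distance between caddy and stand below 0.006 m and z of caddy in the frame of stand between 0.025 and 0.031 m and angle between caddy's own z axis and vertical below 0.05 rad and linear speed of caddy below 0.01 m/s and angular speed of caddy below 0.1 rad/s and distance of stand from where it was at the start of the episode below 0.01 m and not (distance of bowl from where it was at the start of the episode above 0.015 m) and not (distance of whisk from where it was at the start of the episode above 0.015 m) and not (distance of lid_rest from where it was at the start of the episode above 0.015 m) and not (distance of incense_box from where it was at the start of the episode above 0.015 m) and not (distance of scoop from where it was at the start of the episode above 0.015 m)); the robot touches nothing.
It fails at once if the caddy was tipped (over 20 degrees) (angle between caddy's own z axis and vertical above 0.35 rad).
It fails at once if the caddy was lifted or knocked off the stand (z of caddy in the frame of stand above 0.04 m or z of caddy in the frame of stand below 0.02 m).
It fails at once if the caddy was gripped or pushed hard (over 15 N) (contact force between any of the fingers, the arm and caddy above 15 N).
It fails at once if the stand was shifted (over 10 mm) (distance of stand from where it was at the start of the episode above 0.01 m).
It fails at once if another thing on the shelf was disturbed (over 15 mm) (distance of any of bowl, whisk, lid_rest, incense_box, scoop from where it was at the start of the episode above 0.015 m).
It also fails if it takes over 40 s, if anything falls off the work surface, if the arm or the gripper's body presses on something with over 40 N, if the wrist force passes 120 N, or if a joint passes its speed limit or range.

### The arm

A 6-joint arm with a two-finger parallel gripper is mounted at the origin on the work surface. World frame = base frame: x ahead of the robot, y to its left, z up, the work surface at z = 0. Lengths are in m, angles in degrees, forces in N, time in s.
With the tool pointing down it reaches from about 0.375 to 0.9 m from the base axis. Payload 3.1 kg.
Tool frame: the origin (TCP) lies on the centre line of the jaws, within the pads' length; the fingertips stand 25 mm ahead of it and the grasp point (between the pads) lies 6 mm ahead of it; z points along the fingers, y is the line along which they close (so a half turn about z gives the same grasp; the last joint's range is limited). The gripper opens to 87 mm and grips with 3 to 60 N. Pads are 19 mm wide; open, the fingers measure 117 mm over their backs; the gripper's body (75 mm by 190 mm) begins 51 mm behind the grasp point.
Start: joints at [-10.227, 30.224, 82.088, -0, 67.689, -10.227], TCP at [0.625, 0, 0.213] pointing down, gripper open.
Joint ranges: [-176.69, 176.69], [-43.24, 126.21], [12.49, 139.97], [-82, 262], [0, 151.66], [-163.58, 163.58]. Speed limits (degrees/s): [159.86, 159.86, 180, 180, 180, 180].

### API

Orientations are given as a 3x3 rotation matrix whose columns are the frame's x, y, z axes.
In Python, from rig import bot, cams, models gives the robot as it stands. The module is installed in compiled form; this text tells all that it offers.
- The arm moves only by the shell command python3 -m handwheel 'ROWS' [OPENING]. ROWS is JSON, a list of rows, each a list of 6 numbers: the shift along the world's x, y, z each as a share of 1 m, from -1 to 1, then the turn, a rotation vector about the world's x, y, z each as a share of 2 rad, from -1 to 1. In form: [[dx, dy, dz, wx, wy, wz], ...]. A call has exactly 8 rows; each row is the pose to reach, as a shift and turn from the pose commanded when the call began; what a row does not reach only later rows make up. A row lasts 1/12 s, in which the tool goes at most 41.7 mm and 7.16 degrees, less where a joint would pass 70% of its speed; a pose out of reach is approached as far as the arm can. A call with a number of a shift or a turn outside -1 to 1 is refused whole. A call with a gripper value outside its range is refused whole. OPENING is the opening, from -1 (shut) to 1 (fully open), so that 0 is half open, set as the call begins (- or left out, the last holds). The fingers move at their own pace and stop on an object; the grip force is fixed at half the most. Time passes only in rows, so rows that repeat a pose let the fingers close, or fill a call up. It gives the time, the measured TCP pose, the force, the opening and the grip force at its end, in the units of the state.
- bot.read_state(): the state, without advancing time (a new reading comes with each control period).
- cams.capture(name): name is "scene" or "side" or "wrist"; returns (picture, depth): 400x640x3 uint8, blue, green, red; 400x640 float32, m along the optical axis (not along the pixel's ray), 0 where there is no reading.
- cams.calibration(name): a dict with "mtx" (3x3 intrinsics, pixels), "R" (3x3) and "t" (3): a world point X has camera coordinates R X + t; the wrist camera has in their place "tool_from_camera" (4x4, takes a point from camera to tool coordinates, whose origin is the TCP and whose axes are the flange's). Camera axes: x right, y down, z forward; pixel columns grow to the right and rows downward; lengths in m; the calibration is good to about 2 mm. A picture is of the moment at which its call begins: read the wrist's pose just before it. calibration takes no time and is no camera call.
- bot.hand_in(): hands the job in; it is judged then, once.
Trained networks look in the newest picture that a camera, given by its name, has taken for a name from the list of things; names that differ only in an ending like _2 or _b are one class to them, and where a whole thing is asked for, a point or a joint stands for the part that bears it (a point fixed in the world has none). Each returns a list of dicts, best first, with "conf" (0 to 1); they miss things now and then, are a little off and sometimes report something else, mostly with a low value. They report only what shows in the picture. A call takes as long as a camera call. They do not tell look-alikes from the thing itself.
- models.spot_in(query, camera): "position" ([column, row] in pixels, amid what is visible of it).
- models.tip_of(query, camera): "position" ([column, row] in pixels: a listed point, or the origin of a listed thing).
The state is a dict: "time_s": time; "joint_positions": joint angles; "qvel": joint speeds; "tau": joint torques, N m; "position": TCP position; "tcp_rot": TCP orientation; "force": force on the tool from outside, world axes, zero at the start; "moment": the same for the moment, N m; "opening": opening from 0.0 (shut) to 1.0 (fully open); "grasp_force": force on a finger pad.
Only numpy, scipy, OpenCV 4.12 (cv2) and the standard library are available. Lean on these libraries where they do the work, as an engineer would, in place of code of your own. Each camera call takes 0.05 s, during which the arm holds its last target. There are 200 camera calls.

## Working session

There is one attempt and no reset: what is moved stays moved. The work goes in short steps, Python scripts to look and compute and a shell command to move; the robot and the scene stay as the last step left them, time stands still between calls to the robot, and variables do not carry over. Pictures are saved under pics/ and viewed, at most 10 in all, crops included, and the job is handed in when it is done.

```bash
mkdir -p pics
cat > h.py <<'E'
from rig import bot,cams,models
import numpy as np,cv2
def px2w(n,uv,d,st=None):
    c=cams.calibration(n); K=np.array(c["mtx"])
    p=np.linalg.solve(K,np.array([uv[0],uv[1],1.]))*d
    if n=="wrist":
        p=np.array(c["tool_from_camera"])@np.r_[p,1]
        return np.array(st["tcp_rot"])@p[:3]+np.array(st["position"])
    return np.array(c["R"]).T@(p-np.array(c["t"]))
def cloud(n,depth,st=None):
    v,u=np.nonzero(depth>0);d=depth[v,u];c=cams.calibration(n)
    p=np.linalg.inv(np.array(c["mtx"]))@np.vstack([u*d,v*d,d])
    if n=="wrist":
        T=np.array(c["tool_from_camera"]);p=T[:3,:3]@p+T[:3,3:]
        p=np.array(st["tcp_rot"])@p+np.array(st["position"])[:,None]
    else: p=np.array(c["R"]).T@(p-np.array(c["t"])[:,None])
    return p.T,u,v
E
python3 - <<'E'
from h import *
ims=[]
for n in ["scene","side","wrist"]:
    st=bot.read_state();im,d=cams.capture(n);ims.append(im)
    np.savez(f"{n}.npz",im=im,d=d)
    for q in ["caddy","stand"]+(["bowl","whisk","lid_rest","incense_box","scoop"] if n=="scene" else []):
        for r in models.spot_in(q,n)[:3]:
            u,v=r["position"];dd=d[int(v),int(u)]
            print(n,q,round(r["conf"],2),np.round([u,v]),np.round(px2w(n,(u,v),dd,st),3))
cv2.imwrite("pics/a.png",ims[0]);cv2.imwrite("pics/b.png",np.hstack([cv2.resize(ims[1],(400,250)),cv2.resize(ims[2],(400,250))]))
print(bot.read_state())
E
```

```text
scene caddy 0.69 [328. 215.] [ 0.569 -0.021  0.166]
scene stand 0.82 [309. 220.] [ 0.526 -0.035  0.115]
scene stand 0.6 [417. 126.] [0.521 0.447 0.025]
scene stand 0.58 [307. 126.] [0.271 0.236 0.025]
scene bowl 0.72 [269. 349.] [ 0.648 -0.288  0.105]
scene whisk 0.84 [412. 143.] [0.593 0.265 0.161]
scene lid_rest 0.93 [198. 299.] [ 0.467 -0.314  0.094]
scene scoop 0.78 [274. 174.] [0.361 0.016 0.089]
side caddy 0.65 [308. 170.] [0.539 0.013 0.155]
side stand 0.96 [419. 282.] [0.269 0.251 0.031]
side stand 0.75 [316. 184.] [0.518 0.024 0.121]
side stand 0.71 [292. 348.] [0.539 0.427 0.03 ]
wrist caddy 0.96 [222. 222.] [0.553 0.002 0.17 ]
wrist caddy 0.68 [274. 126.] [0.578 0.06  0.09 ]
wrist stand 0.95 [195. 186.] [0.518 0.015 0.119]
{'time_s': 0.7, 'joint_positions': array([-1.02274450e+01,  3.02225067e+01,  8.20855679e+01, -6.94166428e-04,
        6.76902965e+01, -1.02274571e+01]), 'qvel': array([-0.02033389, -0.11795153, -0.07425484, -0.03147012, -0.05200771,
        0.00575624]), 'tau': array([-3.32137251e-04, -4.39863002e+01, -1.76952517e+01,  6.34431140e-02,
        5.03280375e-02, -3.56341764e-05]), 'position': array([6.24992419e-01, 2.56264569e-05, 2.13070983e-01]), 'tcp_rot': array([[-4.81105744e-06,  1.00000000e+00,  2.59872116e-05],
       [ 1.00000000e+00,  4.81147527e-06, -1.60782521e-05],
       [-1.60783771e-05,  2.59871342e-05, -1.00000000e+00]]), 'force': array([ 0.36380597, -1.05582143,  0.42899695]), 'moment': array([ 0.02322282, -0.01634635, -0.06570054]), 'grasp_force': 0.0, 'opening': 1.0022371612969088}
```

View pics/a.png

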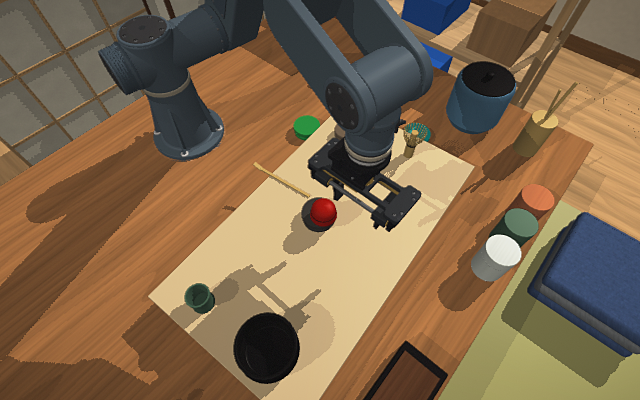

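View pics/b.png

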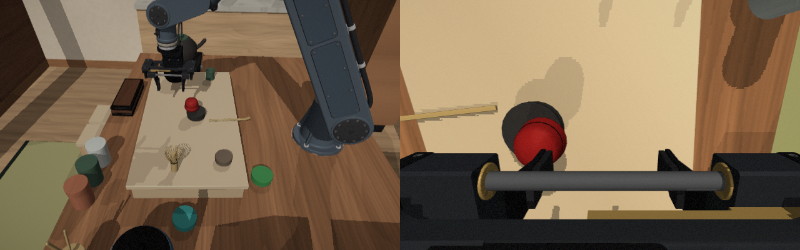

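The caddy is red, at about (322,213) in the scene picture, off-centre on the dark stand at (312,220). The green disc (307,126) and the turquoise one (417,130) are look-alikes and stay put. The dark iron disc under the caddy fits the description. Next I fit both positions from depth.

```bash
cat >> h.py <<'E'
from scipy.optimize import least_squares
PZ=[0,17,31,42,49];PR=[18,30,27.5,26,22.5]
def fit(n,im,d,st=None,c0=(0.545,0.0),verbose=True):
    P,u,v=cloud(n,d,st);bgr=im[v,u].astype(float)
    near=np.hypot(P[:,0]-c0[0],P[:,1]-c0[1])<.09
    red=(bgr[:,2]>2.0*bgr[:,1]+20)&(bgr[:,2]>2.0*bgr[:,0]+20)&near&(P[:,2]>.12)
    top=(bgr.max(1)<110)&near&(P[:,2]>.108)&(P[:,2]<.124)&~red
    C=P[red];S=P[top];zt=np.median(S[:,2])
    f=lambda q:np.hypot(C[m,0]-q[0],C[m,1]-q[1])-np.interp((C[m,2]-.118)*1e3,PZ,PR)/1e3
    m=(C[:,2]>.13)&(C[:,2]<.166)
    c=least_squares(f,C.mean(0)[:2],loss="soft_l1",f_scale=.001).x
    s=np.array(c0)
    for _ in range(8):
        a=np.arctan2(S[:,1]-s[1],S[:,0]-s[0]);r=np.hypot(S[:,1]-s[1],S[:,0]-s[0])
        b=((a+np.pi)/(2*np.pi)*48).astype(int);E=[]
        for k in range(48):
            i=np.nonzero(b==k)[0]
            if len(i)>5:
                j=i[np.argsort(r[i])[-2]]
                if r[j]>.028:E.append(S[j,:2])
        E=np.array(E)
        s=least_squares(lambda q:np.hypot(*(E-q).T)-.0395,s,loss="soft_l1",f_scale=.001).x
    if verbose:print(n,"caddy",np.round(c*1e3,1),"n",m.sum(),"topz",C[:,2].max().round(4),"stand",np.round(s*1e3,1),"arc",len(E),"z",zt.round(4),"diff",np.round((c-s)*1e3,1),"res",np.round(np.std(np.hypot(*(E-s).T))*1e3,2),np.round(np.std(f(c))*1e3,2))
    return c,s
E
python3 - <<'E'
from h import *
st=bot.read_state()
for n in ["scene","side","wrist"]:
    z=np.load(n+".npz");fit(n,z["im"],z["d"],st)
E
```

```text
scene caddy [545.7 -11.5] n 306 topz 0.1749 stand [530.   -6.3] arc 23 z 0.1171 diff [15.7 -5.2] res 0.77 1.04
side caddy [544.9 -12.9] n 248 topz 0.1783 stand [527.6  -6.2] arc 30 z 0.1204 diff [17.3 -6.7] res 1.36 1.5
wrist caddy [546.1 -12.8] n 2004 topz 0.2514 stand [528.   -7.1] arc 29 z 0.1178 diff [18.1 -5.7] res 0.18 0.41
```

Depth fits agree: caddy about (546,-12.5) mm, stand about (528,-7) mm. So it needs an 18.6 mm push along (-0.95,0.31). I'll close the fingers, turn -18°, go to the far side of the caddy and look.

```bash
python3 -m handwheel '[[0,-0.01,0,0,0,-0.05],[-0.01,-0.02,0,0,0,-0.1],[-0.022,-0.031,0,0,0,-0.157],[-0.022,-0.031,0,0,0,-0.157],[-0.022,-0.031,0,0,0,-0.157],[-0.022,-0.031,0,0,0,-0.157],[-0.022,-0.031,0,0,0,-0.157],[-0.022,-0.031,0,0,0,-0.157]]' -1
cat > look.py <<'E'
from h import *
import sys
st=bot.read_state()
print(st["time_s"],np.round(np.array(st["position"])*1e3,1),np.round(st["force"],2),st["opening"])
for n in sys.argv[2:]:
    im,d=cams.capture(n);fit(n,im,d,st)
    if n==sys.argv[2]: cv2.imwrite(f"pics/{sys.argv[1]}.png",im)
E
python3 look.py c wrist scene side
```

```text
time_s: 1.37
position: [0.6035, -0.0305, 0.2131]
tcp_rot: [[0.307, 0.952, 0.001], [0.952, -0.307, 0.0], [0.0, 0.001, -1.0]]
force: [0.4, 0.6, 0.3]
opening: 0.479
grasp_force: 0.0
1.3667 [603.5 -30.5 213.1] [0.37 0.55 0.32] 0.47913356922684397
wrist caddy [546.1 -12.8] n 1838 topz 0.2974 stand [528.   -7.2] arc 30 z 0.1178 diff [18.1 -5.6] res 0.36 0.38
scene caddy [546.  -11.4] n 248 topz 0.3062 stand [529.9  -6.6] arc 22 z 0.1171 diff [16.1 -4.8] res 0.78 0.94
side caddy [545.  -12.7] n 246 topz 0.1782 stand [527.4  -6.1] arc 29 z 0.1204 diff [17.6 -6.6] res 1.19 1.61
```

View pics/c.png

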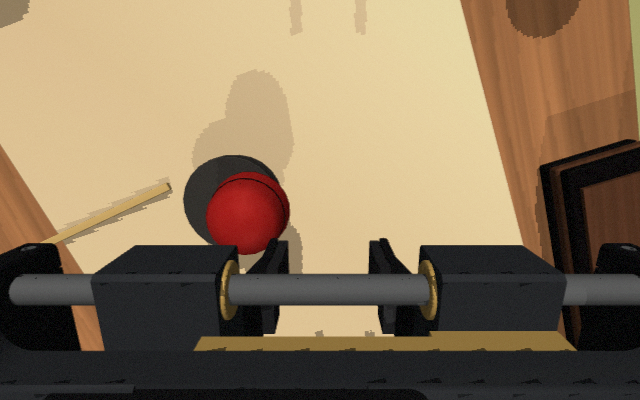

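The red caddy at (250,212) sits off the middle of the dark stand at (232,203), upright. The fingers were still closing, so I'll let them shut and then go down to belly height.

```bash
python3 -m handwheel '[[0,0,0,0,0,0],[0,0,0,0,0,0],[0,0,0,0,0,0],[0,0,0,0,0,0],[0,0,0,0,0,0],[0,0,0,0,0,0],[0,0,0,0,0,0],[0,0,0,0,0,0]]' && python3 -m handwheel '[[0,0,-0.01,0,0,0],[0,0,-0.02,0,0,0],[0,0,-0.03,0,0,0],[0,0,-0.04,0,0,0],[0,0,-0.05,0,0,0],[0,0,-0.057,0,0,0],[0,0,-0.062,0,0,0],[0,0,-0.062,0,0,0]]'
python3 look.py d wrist
```

```text
time_s: 2.18
position: [0.603, -0.031, 0.213]
tcp_rot: [[0.309, 0.951, 0.0], [0.951, -0.309, -0.0], [-0.0, 0.0, -1.0]]
force: [0.1, -0.3, -0.2]
opening: 0.005
grasp_force: 0.0
time_s: 2.85
position: [0.6021, -0.0308, 0.1494]
tcp_rot: [[0.309, 0.951, -0.003], [0.951, -0.309, 0.001], [-0.0, -0.003, -1.0]]
force: [-0.1, 0.2, 0.1]
opening: 0.005
grasp_force: 0.0
2.85 [602.1 -30.8 149.4] [-0.13  0.21  0.09] 0.004899625752690188
wrist caddy [546.  -12.8] n 3071 topz 0.2498 stand [527.8  -7. ] arc 27 z 0.1177 diff [18.3 -5.8] res 0.21 0.41
```

View pics/d.png

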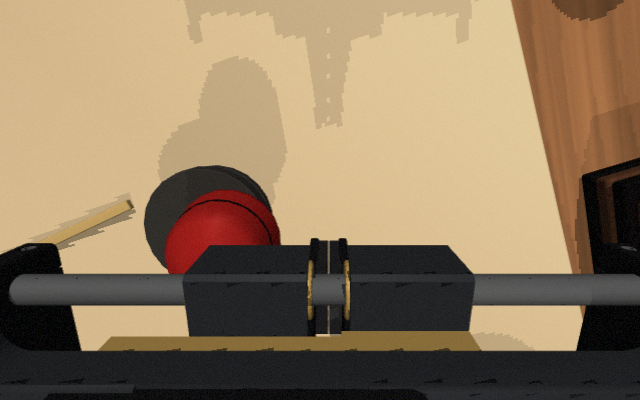

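The caddy is at (222,230) in this view, the stand at (210,218) and the shut fingers at (329,280). The carriage block overlaps the caddy in the image, so I'll check its height and the finger thickness from depth before going on.

Run:
```python
from h import *
st=bot.read_state();im,d=cams.capture("wrist")
for uv in [(200,260),(250,260),(290,260),(300,250),(313,245),(330,243),(345,245),(318,260),(340,260)]:
    print(uv,np.round(px2w("wrist",uv,d[uv[1],uv[0]],st)*1e3,0))
R=np.array(st["tcp_rot"]);p0=np.array(st["position"])
for n in ["wrist","scene","side"]:
    im,d=cams.capture(n);P,u,v=cloud(n,d,st);L=(P-p0)@R
    for a,b in [(-.05,-.04),(-.04,-.02),(-.02,0),(0,.015),(.015,.026)]:
        m=(abs(L[:,0])<.03)&(abs(L[:,1])<.04)&(L[:,2]>a)&(L[:,2]<b)
        m&=np.hypot(P[:,0]-.546,P[:,1]+.0128)>.034
        if m.sum()>3:print(n,a,m.sum(),"y",np.round(L[m,1].min()*1e3,1),np.round(L[m,1].max()*1e3,1),"x",np.round(L[m,0].min()*1e3,1),np.round(L[m,0].max()*1e3,1))
```

```text
(200, 260) [584.  14. 246.]
(250, 260) [595.  10. 245.]
(290, 260) [605.   7. 245.]
(300, 250) [606.   7. 238.]
(313, 245) [598. -19. 170.]
(330, 243) [606. -23. 164.]
(345, 245) [613. -24. 169.]
(318, 260) [600. -21. 183.]
(340, 260) [610. -24. 184.]
wrist -0.05 187 y -6.6 5.7 x 7.9 10.6
wrist -0.04 683 y -8.8 8.0 x 1.5 10.8
wrist -0.02 283 y -9.5 8.7 x 8.0 10.5
scene -0.02 8 y 6.2 9.4 x -11.9 4.2
side -0.05 34 y -13.5 12.2 x -10.3 11.6
side -0.04 63 y -11.5 8.7 x -11.9 12.3
side -0.02 18 y -10.7 8.4 x -8.3 9.9
```

The block is at z≈0.24, well above the caddy. The shut fingers are about ±9 mm thick, so contact comes about 20 mm ahead and the full push ends at about 40 mm of travel.

```bash
python3 -m handwheel '[[-0.002,0.0006,0,0,0,0],[-0.004,0.0012,0,0,0,0],[-0.006,0.0019,0,0,0,0],[-0.008,0.0025,0,0,0,0],[-0.010,0.0032,0,0,0,0],[-0.012,0.0038,0,0,0,0],[-0.014,0.0045,0,0,0,0],[-0.016,0.0052,0,0,0,0]]' && python3 -m handwheel '[[-0.0015,0.0005,0,0,0,0],[-0.003,0.001,0,0,0,0],[-0.0045,0.0015,0,0,0,0],[-0.006,0.002,0,0,0,0],[-0.0075,0.0025,0,0,0,0],[-0.009,0.003,0,0,0,0],[-0.0105,0.0035,0,0,0,0],[-0.012,0.0039,0,0,0,0]]'
python3 look.py e wrist scene side
```

```text
time_s: 3.77
position: [0.5868, -0.0257, 0.151]
tcp_rot: [[0.309, 0.951, -0.0], [0.951, -0.309, 0.0], [0.0, -0.0, -1.0]]
force: [0.3, -0.3, 0.3]
opening: 0.001
grasp_force: 0.0
time_s: 4.43
position: [0.576, -0.0222, 0.1516]
tcp_rot: [[0.309, 0.951, 0.003], [0.951, -0.309, -0.001], [0.0, 0.003, -1.0]]
force: [1.9, -0.5, 1.7]
opening: 0.003
grasp_force: 1.0
4.4333 [576.  -22.2 151.6] [ 1.86 -0.48  1.68] 0.0030133920992197988
wrist caddy [543.2 -11.8] n 2732 topz 0.1732 stand [527.9  -7.1] arc 26 z 0.1178 diff [15.4 -4.8] res 0.16 0.4
scene caddy [542.8 -10.5] n 148 topz 0.2373 stand [529.2  -6.2] arc 23 z 0.117 diff [13.6 -4.3] res 0.97 1.66
side caddy [541.2 -11.7] n 244 topz 0.1783 stand [527.3  -6.2] arc 30 z 0.1205 diff [13.9 -5.5] res 1.51 1.48
```

View pics/e.png

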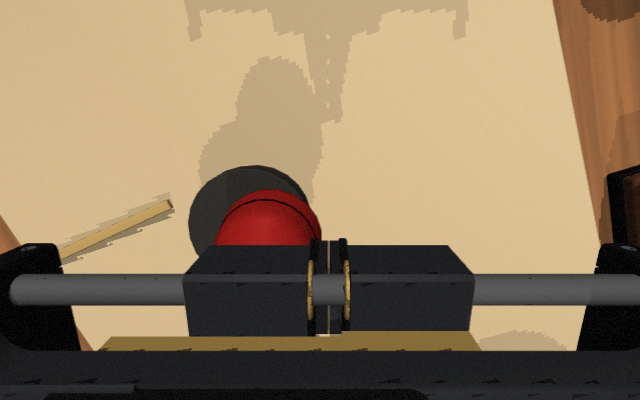

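The finger touches the caddy at (268,222), still upright, which has moved about 3 mm on the right line with light force. About 15 mm is left, so I continue slowly.

```bash
python3 -m handwheel '[[-0.0013,0.0004,0,0,0,0],[-0.0026,0.0008,0,0,0,0],[-0.0039,0.0012,0,0,0,0],[-0.0052,0.0017,0,0,0,0],[-0.0065,0.0021,0,0,0,0],[-0.0078,0.0025,0,0,0,0],[-0.0091,0.0029,0,0,0,0],[-0.0104,0.0033,0,0,0,0]]'
python3 look.py f wrist scene side
```

```text
time_s: 5.25
position: [0.5644, -0.0185, 0.1511]
tcp_rot: [[0.309, 0.951, -0.0], [0.951, -0.309, -0.0], [-0.0, -0.0, -1.0]]
force: [1.0, -0.3, 1.8]
opening: 0.007
grasp_force: 1.0
5.25 [564.4 -18.5 151.1] [ 0.99 -0.34  1.84] 0.007370834216739073
wrist caddy [531.5  -8.1] n 2796 topz 0.1729 stand [527.7  -7.1] arc 28 z 0.1178 diff [ 3.8 -1.1] res 0.19 0.39
scene caddy [531.3  -6.7] n 143 topz 0.2499 stand [528.4  -6.3] arc 22 z 0.1171 diff [ 2.9 -0.4] res 1.2 1.51
side caddy [530.  -8.] n 250 topz 0.1769 stand [526.4  -6.7] arc 25 z 0.1202 diff [ 3.6 -1.3] res 1.76 1.62
```

```bash
python3 -m handwheel '[[-0.0006,0.0002,0,0,0,0],[-0.0012,0.0004,0,0,0,0],[-0.0018,0.0006,0,0,0,0],[-0.0024,0.0008,0,0,0,0],[-0.003,0.001,0,0,0,0],[-0.0034,0.0011,0,0,0,0],[-0.0034,0.0011,0,0,0,0],[-0.0034,0.0011,0,0,0,0]]' && python3 -m handwheel '[[0.002,-0.0006,0,0,0,0],[0.005,-0.0016,0,0,0,0],[0.01,-0.0032,0,0,0,0],[0.018,-0.0058,0,0,0,0],[0.028,-0.009,0,0,0,0],[0.038,-0.0123,0,0,0,0],[0.038,-0.0123,0.03,0,0,0],[0.038,-0.0123,0.06,0,0,0]]'
python3 look.py g wrist scene side
```

```text
time_s: 6.07
position: [0.561, -0.0174, 0.151]
tcp_rot: [[0.309, 0.951, -0.0], [0.951, -0.309, 0.0], [0.0, -0.0, -1.0]]
force: [0.7, 0.0, 1.1]
opening: 0.003
grasp_force: 0.9
time_s: 6.73
position: [0.5987, -0.0299, 0.2093]
tcp_rot: [[0.309, 0.951, -0.006], [0.951, -0.309, 0.001], [-0.0, -0.006, -1.0]]
force: [-0.1, 0.5, 0.3]
opening: 0.003
grasp_force: 0.0
6.7333 [598.7 -29.9 209.3] [-0.12  0.49  0.25] 0.003421316859595421
wrist caddy [528.1  -7. ] n 2027 topz 0.174 stand [527.9  -7.1] arc 33 z 0.1177 diff [0.2 0.2] res 0.4 0.42
scene caddy [527.9  -5.7] n 247 topz 0.3021 stand [527.7  -6.4] arc 25 z 0.117 diff [0.2 0.7] res 1.02 1.03
side caddy [527.2  -7.1] n 252 topz 0.1771 stand [526.3  -6.5] arc 23 z 0.1201 diff [ 0.9 -0.6] res 1.48 1.52
```

View pics/g.png

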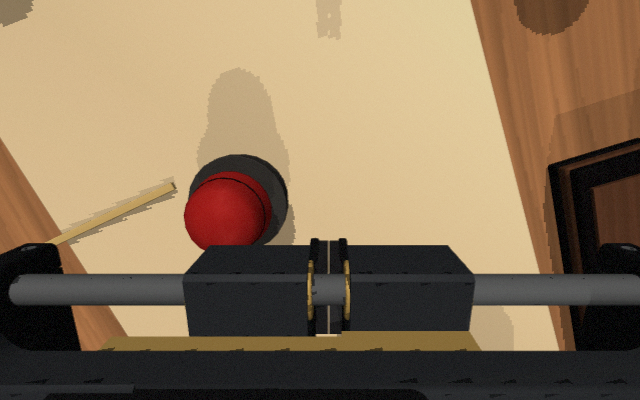

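All three cameras put the caddy (228,212) within 1 mm of the stand's axis. The offset in the picture is parallax from the oblique view. It stands upright, the stand hasn't moved and the hand is clear, so I'm handing in.

```bash
python3 -c "
from rig import bot
print(bot.hand_in())"
```

```text
the job is handed in; nothing more can be done
None
```

I nudged the caddy to the middle of its stand, within about 1 mm of the axis by all three cameras, upright with the hand clear, and handed the job in; no verdict came back.

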